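# Hold the slide carrier flush on the tilted reader

## Robot

A 6-joint arm with a two-finger parallel gripper is mounted at the origin on the work surface. World frame = base frame: x ahead of the robot, y to its left, z up, the work surface at z = 0. Lengths are in m, angles in rad, forces in N, time in s.
With the tool pointing down it reaches from about 0.35 to 0.975 m from the base axis. Payload 4.9 kg.
Tool frame: the origin (TCP) lies midway between the tips of the shut fingers; the grasp point (between the pads) lies ctrl.tcp_to_grasp behind it (ctrl.tcp_to_grasp is the distance from the TCP to the grasp point, in m); z points along the fingers, y is the direction in which the jaws open and shut (so a half turn about z gives the same grasp; the last joint's range is limited). The gripper opens to 85 mm and grips with 20 to 120 N. Pads are 22 mm wide; open, the fingers measure 114 mm over their backs; the gripper's body (76 mm by 85 mm) begins 54 mm behind the grasp point. The pads swing forward as they close: fully open they stand 13 mm farther back than shut.
Start: joints at [1.037, 0.053, 1.613, -0, 1.476, -0.119], TCP at [0.252, 0.572, 0.231] pointing down, gripper open.
Joint ranges: [-3.01, 3.01], [-1.01, 2.22], [0.06, 2.58], [-1.02, 4.17], [0.09, 2.62], [-3.14, 3.14]. Speed limits (rad/s): [2.57, 2.57, 3.14, 3.14, 3.14, 3.14].

## Interface

Orientations are given as a rotation vector (axis times angle).
In Python, from station import ctrl, get_image, calibration, finish_job, models gives the robot as it stands.
- The arm moves only by the shell command python3 -m creep 'ROWS' [FORCE]. ROWS is JSON, a list of rows, each a list of 7 numbers: the opening, from 0 (shut) to 1 (fully open), then the shift along the tool's x, y, z in m, then the turn, a rotation vector about the tool's x, y, z in degrees. A call has 1 to 20 rows; each row shifts and turns the commanded pose from where the row before left it, along the tool's axes as they then stand; what a row does not reach is not made up. A row lasts 1/10 s, in which the tool goes at most 50 mm and 8.59 degrees, less where a joint would pass 70% of its speed; a pose out of reach is approached as far as the arm can. A call with a gripper value outside its range is refused whole. The fingers move at their own pace and stop on an object; FORCE is the grip in N (left out, the last holds). Time passes only in rows, so rows that do not move let the fingers close. It gives the time, the measured TCP pose, the force and the opening at its end, in the units of the state.
- ctrl.get_obs(): the state, without advancing time (a new reading comes with each control period).
- get_image(name): name is "scene" or "top" or "wrist"; returns the picture (384x512x3 uint8, red, green, blue); there is no depth.
- calibration(name): a dict with "mtx" (3x3 intrinsics, pixels), "R" (3x3) and "t" (3): a world point X has camera coordinates R X + t. Camera axes: x right, y down, z forward; pixel columns grow to the right and rows downward; lengths in m; the calibration is good to about 2 mm. A picture is of the moment at which its call begins: read the wrist's pose just before it. calibration takes no time and is no camera call; for the wrist camera it gives the pose at the moment of the call.
- finish_job(): hands the job in, once; it reports no verdict.
Trained networks look in the newest picture that a camera, given by its name, has taken for a name from the list of things; names that differ only in an ending like _2 or _b are one class to them, and where a whole thing is asked for, a point or a joint stands for the part that bears it (a point fixed in the world has none). Each returns a list of dicts, best first, with "conf" (0 to 1); they miss things now and then, are a little off and sometimes report something else, mostly with a low value. They report only what shows in the picture. A call takes as long as a camera call.
- models.search_frame(camera, name): "extent" ([left, top, right, bottom] in pixels, round what is visible of it).
The state is a dict: "t": time; "q": joint angles; "dq": joint speeds; "effort": joint torques, N m; "tool_pos": TCP position; "tool_rot": TCP orientation; "contact_force": force on the tool from outside, world axes, zero at the start; "wrist_torque": the same for the moment, N m; "opening": finger opening in m.
Only numpy, scipy, OpenCV 4.12 (cv2) and the standard library are available. Lean on these libraries where they do the work, as an engineer would, in place of code of your own. Each camera call takes 0.05 s, during which the arm holds its last target. There are 200 camera calls.

## Task

Pick up the long slide carrier by its rib from the steel tray, tilt it to match the slope of the slide reader's sprung metal platen, and press its underside flush on the platen, centred and lengthwise along it, so that the platen is pushed in about halfway, gently and not to its stop. Finish still gripping the carrier and holding it there for reading: do not let go. Leave the other carrier and the other things on the bench where they are.

Things in the scene. Friction and masses are not known exactly. Their poses are not given: they have to be found in the camera images.
- carrier: the long slide carrier, loose, 60 to 130 g: a flat grey plastic plate 100 (x) x 44 (y) x 5 mm thick with a grip rib standing up along its middle, 50 (x) x 12 (y) mm, its top 35 mm above the underside. Origin: centre of the underside; x along its length, z up out of the rib side. It lies in the tray, underside down on the tray's floor.
- short_carrier: a shorter carrier lying beside it in the tray, same make but 58 x 44 mm with a rib 28 mm long; leave it. Origin: centre of the underside, x along its length.
- tray: low steel tray fixed to the bench, 180 (x) x 250 (y) mm, rim 12 mm high, walls 4 mm, floor about 4 mm above the bench. Origin: centre of its underside.
- reader: the slide reader, fixed to the bench: white base 200 (x) x 160 (y) x 45 mm with two cheeks, 142 mm over their outsides, up to 125 mm high, that carry a grey head 140 x 106 mm, clamped at a slope of 17 to 40 degrees that differs from run to run (it does not give). The low edge of the slope is at the base's -x side, which faces the robot. Origin: centre of the base's underside.
- platen_face (a point): centre of the top face of the platen, a bare aluminium plate 120 (x) x 70 (y) mm with a pale glass window strip, on top of the sloped head, 131 to 138 mm above the bench. z is the outward normal of the face (up and towards the reader's -x side), x runs along its length up the slope, y across it level. The face stands 17 mm proud of the head around it.
- platen (a joint): how far the sprung platen is pushed in, straight into the head along its normal: 0 = out, 0.010 m = against its stop. About 2.1 N starts it moving, then 0.7 N per mm: halfway (5 mm) takes 5.6 N, the stop 9 N.
- tube_rack: white rack of red-capped tubes, 70 x 200 mm, 95 mm high; leave it. Origin: centre of the underside.
- reagent_bottle: white bottle with a blue cap, 60 mm across, 130 mm high; leave it. Origin: centre of the underside.
- beaker: empty glass beaker, 68 mm across, 85 mm high; leave it. Origin: centre of the underside.
- slide_box: cardboard slide box 85 x 100 x 35 mm; leave it. Origin: centre of the underside.
- stain_jar: amber jar, 56 mm across, 70 mm high; leave it. Origin: centre of the underside.
- marker: black marker pen lying on the bench between the tray and the reader, 130 mm long, 14 mm thick; leave it. Origin: its middle, x along it.

How it is judged:
On the way:
1. the long carrier is held in the gripper, lifted clear of the tray (height (world z) of carrier above 0.05 m and contact force between the fingers and carrier above 2 N), for 0.2 s.
At the end, for the whole second after the job is handed in: the fingers still hold the carrier by its rib, at rest, its underside flush on the platen (within 0.045 rad and 3 mm), centred on it within 12 mm each way, lengthwise along it within 0.14 rad, and the platen pushed in by 2 to 8.5 mm of its 10 mm (value of joint platen between 0.002 and 0.0085 m and angle between the z axis of carrier and the z axis of platen_face, either way round below 0.045 rad and angle between the x axis of carrier and the x axis of platen_face, either way round below 0.14 rad and z of carrier in the frame of platen_face between -0.003 and 0.003 m and x of carrier in the frame of platen_face between -0.012 and 0.012 m and y of carrier in the frame of platen_face between -0.012 and 0.012 m and z of the grasp point in the frame of carrier below 0.05 m and y of the grasp point in the frame of carrier between -0.012 and 0.012 m and contact force between carrier and reader above 1.5 N and contact force between the fingers and carrier above 2 N and linear speed of carrier below 0.02 m/s and angular speed of carrier below 0.1 rad/s); the arm keeps its last pose, push and grip.
It fails at once if the glass is pressed hard against the reader (over 25 N) (contact force between carrier and reader above 25 N).
It fails at once if the short carrier is disturbed (moved over 25 mm) (distance of short_carrier from where it was at the start of the episode above 0.025 m).
It fails at once if another thing on the bench is disturbed (moved over 25 mm) (distance of any of tube_rack, reagent_bottle, beaker, slide_box, stain_jar, marker from where it was at the start of the episode above 0.025 m).
It also fails if it takes over 43 s, if anything falls off the work surface, if the arm or the gripper's body presses on something with over 40 N, if the wrist force passes 120 N, or if a joint passes its speed limit or range.

## Working session

There is one attempt and no reset: what is moved stays moved. The work goes in short steps, Python scripts to look and compute and a shell command to move; the robot and the scene stay as the last step left them, time stands still between calls to the robot, and variables do not carry over. Pictures are saved under pics/ and viewed, about 8 in all and at most 12, crops included, and the job is handed in when it is done.

```bash
mkdir -p pics; ls; python3 - <<'E'
from station import ctrl,get_image,calibration,models
import cv2
o=ctrl.get_obs();print(o, ctrl.tcp_to_grasp)
for c in("scene","top"):
    im=get_image(c);cv2.imwrite(f"pics/{c}0.png",im[:,:,::-1])
    k=calibration(c);print(c,k)
    for n in("carrier","short_carrier","platen_face","reader","tray"):
        print(n,[(round(d["conf"],2),[round(float(v)) for v in d["extent"]]) for d in models.search_frame(c,n)[:3]])
E
```

```text
pics
{'t': 0.0, 'q': array([ 1.03702639e+00,  5.33768262e-02,  1.61425282e+00,  5.93202431e-06,
        1.47600821e+00, -1.19003412e-01]), 'dq': array([ 8.60876433e-04, -1.00872169e-03, -4.13592601e-05, -8.57431346e-04,
        2.34071176e-03,  2.03689308e-03]), 'effort': array([ 1.81374256e-03, -3.93701828e+01, -3.70171559e+01, -2.34507769e-05,
        7.17370378e-03, -1.09106170e-05]), 'tool_pos': array([0.2515489 , 0.57147973, 0.23007524]), 'tool_rot': array([-6.46718136e-01, -3.07362912e+00,  3.03937862e-03]), 'contact_force': array([-0.12150796, -0.05597109,  0.79227698]), 'wrist_torque': array([-0.03653155, -0.00037773, -0.00511591]), 'opening': 0.08578811993214694} 0.0187
scene {'mtx': array([[437.76359832,   0.        , 264.73448561],
       [  0.        , 437.76359832, 196.39826289],
       [  0.        ,   0.        ,   1.        ]]), 'R': array([[ 0.60966308,  0.7926434 ,  0.00523135],
       [ 0.4725211 , -0.35812572, -0.80527621],
       [-0.6364234 ,  0.4934191 , -0.59287676]]), 't': array([-0.36564372, -0.20240733,  1.9629604 ])}
carrier [(0.87, [190, 234, 213, 255])]
short_carrier [(0.48, [222, 226, 234, 241]), (0.39, [114, 247, 158, 283])]
platen_face []
reader [(0.7, [271, 152, 335, 205])]
tray [(0.7, [171, 210, 260, 268])]
top {'mtx': array([[435.27114728,   0.        , 255.07344721],
       [  0.        , 435.27114728, 183.99826226],
       [  0.        ,   0.        ,   1.        ]]), 'R': array([[ 0.01659512, -0.99958439, -0.02357228],
       [-0.99889333, -0.01553678, -0.04439276],
       [ 0.04400808,  0.02428289, -0.99873602]]), 't': array([-0.00553642,  0.61235755,  1.32098343])}
carrier [(0.98, [334, 178, 352, 209])]
short_carrier [(0.54, [298, 180, 314, 201]), (0.53, [97, 208, 128, 229]), (0.52, [148, 173, 211, 244])]
platen_face [(0.94, [161, 195, 182, 233])]
reader [(0.64, [149, 172, 209, 245])]
tray [(0.95, [277, 161, 367, 236])]
```

```bash
python3 - <<'E'
import cv2,numpy as np
t=cv2.imread("pics/top0.png")[145:260,85:385];s=cv2.imread("pics/scene0.png")[130:300,100:360]
a=cv2.resize(t,(798,306),interpolation=cv2.INTER_CUBIC)
cv2.imwrite("pics/a.png",cv2.resize(t,None,fx=2.66,fy=2.66,interpolation=cv2.INTER_CUBIC));cv2.imwrite("pics/b.png",cv2.resize(s,None,fx=3,fy=3,interpolation=cv2.INTER_CUBIC))
E
```

```text
(no output)
```

View pics/a.png

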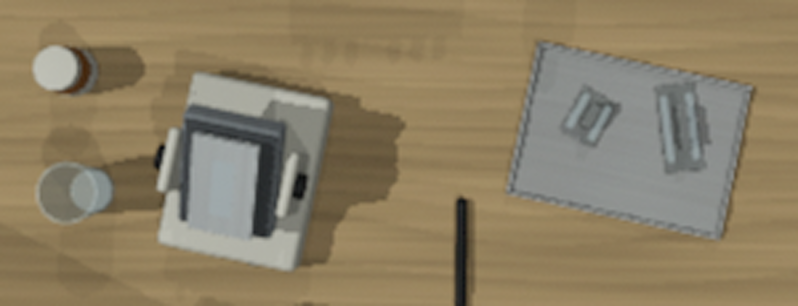

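View pics/b.png

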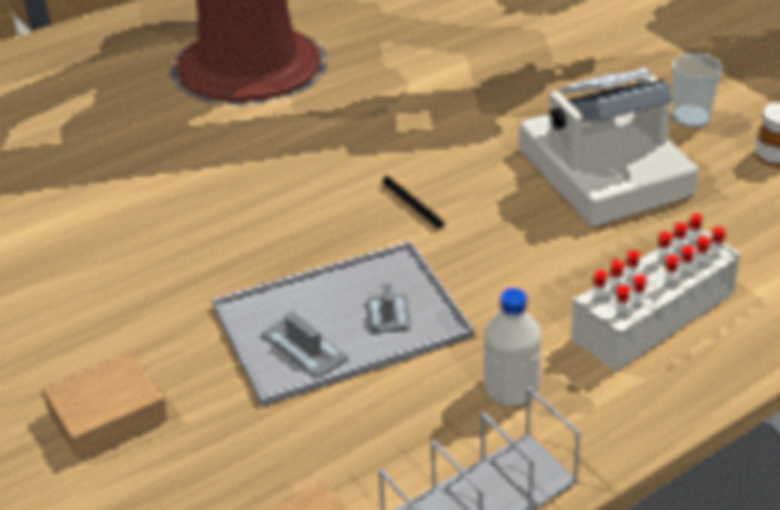

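```bash
cat > h.py <<'E'
import numpy as np
from scipy.spatial.transform import Rotation as Ro
from station import ctrl,get_image,calibration,models
def ray(k,uv):
    d=k["R"].T@np.linalg.solve(k["mtx"],[uv[0],uv[1],1.]);return -k["R"].T@k["t"],d
def at_z(k,uv,z):
    c,d=ray(k,uv);return c+d*(z-c[2])/d[2]
def proj(k,X):
    c=(k["R"]@np.atleast_2d(X).T).T+k["t"];p=(k["mtx"]@c.T).T;return p[:,:2]/p[:,2:]
def to(p,R,obs=None):
    """translation in present tool axes (mm), then rotvec (deg) in tool axes"""
    o=obs or ctrl.get_obs();R0=Ro.from_rotvec(o["tool_rot"])
    t=R0.inv().apply(np.array(p)-o["tool_pos"])*1000
    r=np.degrees((R0.inv()*R).as_rotvec())
    print("shift mm",t.round(1),"turn deg",r.round(2),"after turn shift",(R.inv().apply(np.array(p)-o["tool_pos"])*1000).round(1))
def down(yaw): # jaw-perp axis (tool x) at yaw, z down
    c,s=np.cos(yaw),np.sin(yaw);return Ro.from_matrix(np.array([[c,s,0],[s,-c,0],[0,0,-1]]))
E
python3 - <<'E'
from h import *
k=calibration("top");f=2.66
P=lambda u,v,z:at_z(k,(85+u/f,145+v/f),z)
for n,pts,z in(("carrier plate",[(657,87),(694,82),(706,168),(670,173)],.009),("base",[(193,73),(330,98),(295,270),(158,242)],.045),("platen",[(193,135),(258,137),(250,238),(187,231)],.134),("tray",[(540,41),(753,86),(720,239),(508,192)],.012),("marker",[(461,200),(461,306)],.01),("short",[(577,86),(620,102),(597,146),(560,130)],.009)):
    q=np.array([P(u,v,z) for u,v in pts]);e=np.diff(q,axis=0)
    print(n,q.mean(0).round(3),"\n",q[:,:2].round(3).tolist(),np.degrees(np.arctan2(e[:,1],e[:,0])).round(1))
w=calibration("wrist");o=ctrl.get_obs();R0=Ro.from_rotvec(o["tool_rot"])
C=-w["R"].T@w["t"];print("cam in tool",R0.inv().apply(C-o["tool_pos"]),"\n",(w["R"]@R0.as_matrix()).round(3))
print(R0.as_matrix().round(3))
c=np.mean([P(*x,.009) for x in[(657,87),(694,82),(706,168),(670,173)]],axis=0);c[2]=.25
print(c);to(c,down(0));
E
```

```text
carrier plate [ 0.589 -0.26   0.009] 
 [[0.636, -0.231], [0.642, -0.273], [0.543, -0.288], [0.537, -0.247]] [ -81.4 -171.7   98.9]
base [0.532 0.237 0.045] 
 [[0.641, 0.298], [0.615, 0.142], [0.422, 0.177], [0.45, 0.333]] [-99.4 169.7  79.6]
platen [0.518 0.242 0.134] 
 [[0.57, 0.274], [0.569, 0.205], [0.463, 0.211], [0.469, 0.278]] [-90.8 176.8  84.8]
tray [ 0.575 -0.2    0.012] 
 [[0.687, -0.096], [0.638, -0.34], [0.463, -0.304], [0.512, -0.061]] [-101.2  168.2   78.5]
marker [ 0.441 -0.008  0.01 ] 
 [[0.502, -0.007], [0.381, -0.009]] [-179.1]
short [ 0.601 -0.153  0.009] 
 [[0.635, -0.139], [0.618, -0.189], [0.566, -0.163], [0.584, -0.12]] [-109.6  153.2   67.5]
cam in tool [ 0.06670538 -0.00128653 -0.14173029] 
 [[-0.     1.     0.001]
 [-0.965 -0.    -0.261]
 [-0.261 -0.001  0.965]]
[[-0.915  0.403  0.   ]
 [ 0.403  0.915  0.   ]
 [ 0.     0.    -1.   ]]
[ 0.58940206 -0.2598403   0.25      ]
shift mm [-644.1 -625.3  -18.7] turn deg [ 0.0000e+00 -1.0000e-02  1.5623e+02] after turn shift [337.5 831.8 -18.7]
```

```bash
python3 -m creep '[[1,-0.0412,-0.0179,-0.013,0,0,0],[1,-0.0412,-0.0179,-0.013,0,0,0],[1,-0.0412,-0.0179,-0.013,0,0,0],[1,-0.0412,-0.0179,-0.013,0,0,0],[1,-0.0412,-0.0179,-0.013,0,0,0],[1,-0.0412,-0.0179,-0.013,0,0,0],[1,-0.0412,-0.0179,-0.013,0,0,0],[1,-0.0412,-0.0179,-0.013,0,0,0],[1,-0.0412,-0.0179,-0.013,0,0,0],[1,-0.0412,-0.0179,-0.013,0,0,0],[1,0,0,0,0,0,-7],[1,0,0,0,0,0,-7],[1,0,0,0,0,0,0],[1,0,0,0,0,0,0]]'
python3 - <<'E'
from h import *
import cv2
o=ctrl.get_obs();print(o["q"].round(3),o["tool_pos"])
k=calibration("wrist");np.savez("w1.npz",**k);print(k["mtx"][0,0])
im=get_image("wrist");cv2.imwrite("pics/w1.png",im[:,:,::-1])
for n in("platen_face","reader"):print(n,[(round(d["conf"],2),np.round(d["extent"])) for d in models.search_frame("wrist",n)[:3]])
cv2.imwrite("pics/w1b.png",cv2.resize(im[:,:,::-1],(800,600),interpolation=cv2.INTER_CUBIC))
E
```

```text
t: 2.0
tool_pos: [0.5567, 0.2422, 0.3613]
tool_rot: [-0.271, -3.13, 0.0]
contact_force: [-0.8, -0.0, 0.9]
opening: 0.0856
[ 0.288 -0.034  1.487 -0.     1.689 -1.11 ] [0.55669779 0.24218619 0.36125412]
284.998767957767
platen_face [(0.69, array([220.,  89., 277., 179.]))]
reader [(0.97, array([190.,  68., 311., 200.]))]
```

View pics/w1b.png

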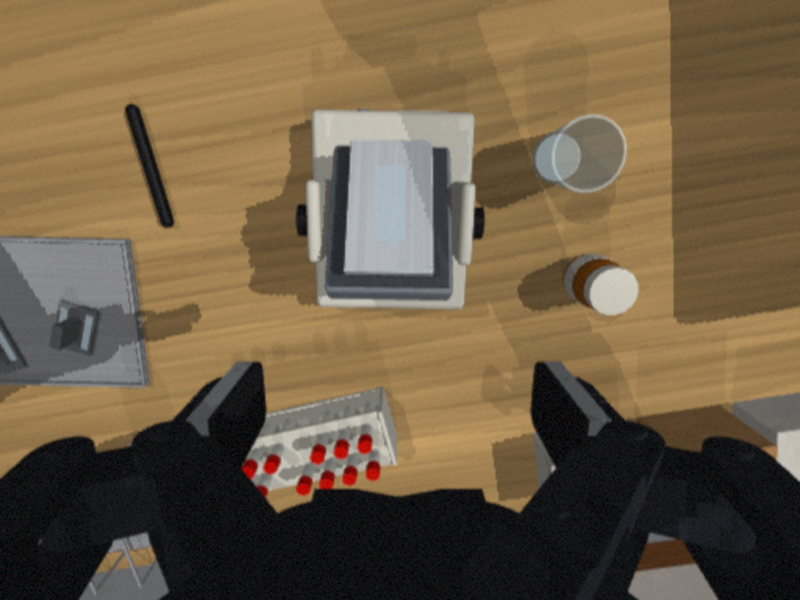

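```bash
python3 -m creep '[[1,-0.005,-0.027,0.0275,-8,0,0],[1,-0.005,-0.031,0.0235,-8,0,0],[1,-0.005,-0.034,0.0185,-8,0,0],[1,-0.005,-0.036,0.0135,-8,0,0],[1,0,0,0,-8,0,0],[1,0,0,0,0,0,0],[1,0,0,0,0,0,0]]'
python3 - <<'E'
from h import *
import cv2
o=ctrl.get_obs();print(o["q"].round(3),o["tool_pos"])
k=calibration("wrist");np.savez("w2.npz",**k)
im=get_image("wrist");cv2.imwrite("pics/w2.png",im[:,:,::-1])
for n in("platen_face","reader"):print(n,[(round(d["conf"],2),np.round(d["extent"])) for d in models.search_frame("wrist",n)[:3]])
d=np.load("w1.npz");print(at_z(d,(390/1.5625,207/1.5625),.134))
a=cv2.resize(cv2.imread("pics/w1.png")[60:210,180:320],None,fx=4,fy=4,interpolation=cv2.INTER_CUBIC)
cv2.imwrite("pics/w1c.png",a)
cv2.imwrite("pics/w2b.png",cv2.resize(im[:300,:,::-1],(800,469),interpolation=cv2.INTER_CUBIC))
E
```

```text
t: 2.85
tool_pos: [0.558, 0.1306, 0.2521]
tool_rot: [0.249, 2.889, 1.049]
contact_force: [0.0, 0.7, 0.1]
opening: 0.0857
[-0.228 -0.146  1.88   0.698  1.482 -1.718] [0.55803387 0.13060932 0.25209746]
platen_face [(0.62, array([208.,  60., 303., 175.])), (0.62, array([130.,  32., 302., 214.]))]
reader [(0.88, array([130.,  30., 300., 216.]))]
[0.51519171 0.24153152 0.134     ]
```

View pics/w2b.png

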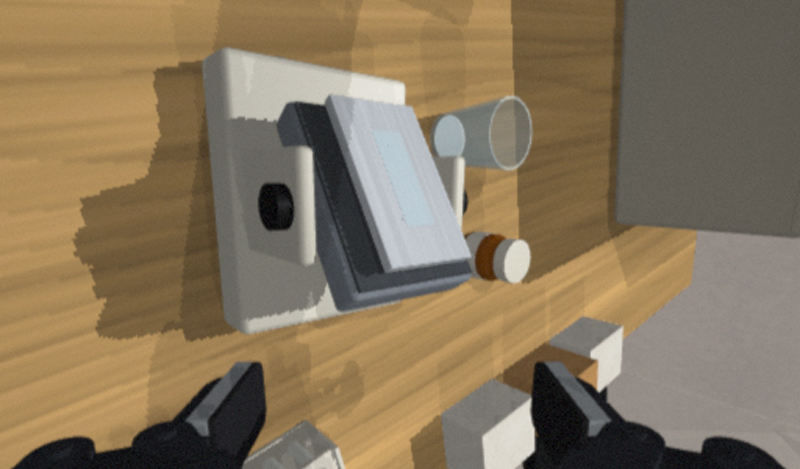

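View pics/w1c.png

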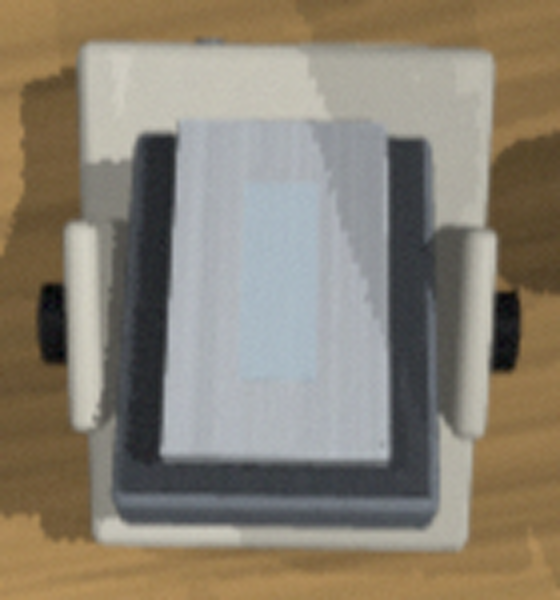

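```bash
cat > fit.py <<'E'
from h import *
from scipy.optimize import least_squares
w1=dict(np.load("w1.npz"));w2=dict(np.load("w2.npz"))
a=np.array([(180,119),(386,121),(389,464),(161,459)])/4+[180,60]
b=np.array([(327,96),(410,104),(469,259),(388,271)])/1.5625
base=np.array([(80,42),(493,50),(468,548),(95,543)])/4+[180,60]
M=np.array([(-60,-35,0),(-60,35,0),(60,35,0),(60,-35,0)])/1e3
B=np.array([(-100,-80,0),(-100,80,0),(100,80,0),(100,-80,0)])/1e3
def frame(p):return Ro.from_euler("ZY",[p[3],-p[4]])
def res(p,full=False):
    X=frame(p).apply(M)+p[:3];r1=proj(w1,X)-a;r2=proj(w2,X)-b
    Y=Ro.from_euler("Z",p[3]).apply(B)+[p[5],p[6],.045];r3=proj(w1,Y)-base
    return (r1,r2,r3) if full else np.concatenate([r1.ravel(),r2.ravel(),.4*r3.ravel()])
def fit(f):return least_squares(f,[.515,.24,.134,-.17,.45,.53,.24]).x
if __name__=="__main__":
    p=fit(res);print("x y z",p[:3].round(4),"yaw,slope deg",np.degrees(p[3:5]).round(2),"base",p[5:].round(4))
    for r in res(p,1):print(r.round(1).tolist())
    for n,f in(("w1+base",lambda p:np.r_[res(p)[:8],res(p)[16:]]),("w2+base",lambda p:res(p)[8:])):
        q=fit(f);print(n,q[:3].round(4),np.degrees(q[3:5]).round(2))
    R=frame(p);rb=Ro.from_euler("Z",p[3]).inv();print("platen in base",rb.apply(p[:3]-[p[5],p[6],0]).round(4))
    # symmetric part: normal
    print("normal",R.as_matrix()[:,2].round(4))
    np.save("pl.npy",p)
E
python3 fit.py
```

```text
x y z [0.5133 0.2419 0.1306] yaw,slope deg [-10.47  30.85] base [0.5298 0.2396]
[[-0.9, 0.2], [-0.1, 0.2], [0.3, -0.5], [0.2, 0.2]]
[[0.2, -0.9], [0.5, 1.5], [-0.5, -0.5], [0.1, 0.0]]
[[-2.0, -0.7], [1.6, -1.7], [1.2, 1.5], [-0.7, 1.8]]
w1+base [0.5136 0.242  0.1294] [-10.9   30.11]
w2+base [0.5132 0.2413 0.1312] [-10.2   30.84]
platen in base [-0.0166 -0.0007  0.1306]
normal [-0.5042  0.0932  0.8585]
```

```bash
python3 -m creep '[[1,0,0,0,8,0,0],[1,0,0,0,8,0,0],[1,0,0,0,8,0,0],[1,0,0,0,8,0,0],[1,0,0,0,8,0,0],[1,-0.017,-0.0455,0.004,0,0,0],[1,-0.017,-0.0455,0.004,0,0,0],[1,-0.017,-0.0455,0.004,0,0,0],[1,-0.017,-0.0455,0.004,0,0,0],[1,-0.017,-0.0455,0.004,0,0,0],[1,-0.017,-0.0455,0.004,0,0,0],[1,-0.017,-0.0455,0.004,0,0,0],[1,-0.017,-0.0455,0.004,0,0,0],[1,0,0,0,0,0,-6],[1,0,0,0,0,0,-6],[1,0,0,0,0,0,-6],[1,0,0,0,0,0,0],[1,0,0,0,0,0,0]]'
python3 - <<'E'
from h import *
import cv2
o=ctrl.get_obs();print(o["q"].round(3),o["tool_pos"])
k=calibration("wrist");np.savez("w3.npz",**k)
im=get_image("wrist");cv2.imwrite("pics/w3.png",im[:,:,::-1])
for n in("carrier","short_carrier"):print(n,[(round(d["conf"],2),np.round(d["extent"])) for d in models.search_frame("wrist",n)[:3]])
print(proj(k,[[.589,-.26,.009]]))
cv2.imwrite("pics/w3b.png",cv2.resize(im[:300,:,::-1],(800,469),interpolation=cv2.INTER_CUBIC))
E
```

```text
t: 4.8
tool_pos: [0.6313, -0.2499, 0.2213]
tool_rot: [-0.225, 3.132, -0.002]
contact_force: [0.6, 0.4, 0.8]
opening: 0.0852
[-0.486  0.182  1.49  -0.     1.468 -2.2  ] [ 0.63132157 -0.24986763  0.22133686]
carrier [(0.74, array([238.,  86., 274., 167.]))]
short_carrier [(0.88, array([310., 125., 364., 180.]))]
[[252.35684025 131.29186917]]
```

View pics/w3b.png

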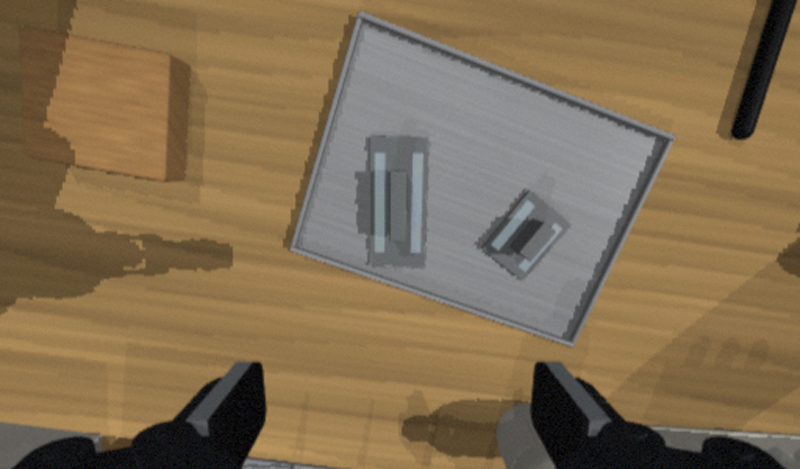

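```bash
python3 - <<'E'
from h import *
from scipy.optimize import least_squares
k=dict(np.load("w3.npz"))
a=np.array([(371,136),(428,138),(425,267),(369,265)])/1.5625
M=np.array([(-50,-22),(-50,22),(50,22),(50,-22)])/1e3
# image up=-x, image left=+? test both y signs
for s in(1,-1):
    f=lambda p:(proj(k,np.c_[Ro.from_euler("Z",p[2]).apply(np.c_[M*[1,s],np.zeros(4)])[:,:2]+p[:2],np.full(4,.009)])-a).ravel()
    r=least_squares(f,[.589,-.26,.15]);print(r.cost,r.x.round(4),np.degrees(r.x[2]),r.fun.round(1))
    if r.cost<50:p=r.x
q=np.array([at_z(k,np.array(u)/1.5625,.039) for u in((391,171),(407,171),(407,240),(391,241))]);print("rib",q.mean(0).round(4))
g=[*p[:2],.0]
to([p[0],p[1],.10],down(p[2]+np.pi));to([p[0],p[1],.0105],down(p[2]+np.pi))
E
```

```text
1.153168652144145 [ 0.5877 -0.2571  0.121 ] 6.930825378766931 [-0.4 -0.2  0.6 -0.7 -0.7  0.3  0.4  0.8]
2614.5078430755048 [ 0.5884 -0.257   0.1277] 7.315608837121575 [ 36.8   1.1 -37.1  -0.8 -35.1   0.2  35.5   2. ]
rib [ 0.5874 -0.2566  0.039 ]
shift mm [ 43.6  -0.5 120.6] turn deg [-0.04  0.03  1.29] after turn shift [ 43.5  -1.6 120.6]
shift mm [ 43.6  -0.5 210.1] turn deg [-0.04  0.03  1.29] after turn shift [ 43.5  -1.6 210.1]
```

```bash
python3 -m creep '[[0.5,0,0,0,0,0,1],[0.5,0.0145,-0.0005,0.035,0,0,0],[0.5,0.0145,-0.0005,0.035,0,0,0],[0.5,0.0145,-0.0005,0.035,0,0,0],[0.5,0,0,0.03,0,0,0],[0.5,0,0,0.03,0,0,0],[0.5,0,0,0.02,0,0,0],[0.5,0,0,0.012,0,0,0],[0.5,0,0,0.005,0,0,0],[0.5,0,0,0,0,0,0],[0.5,0,0,0,0,0,0]]' 50
python3 - <<'E'
from h import *
k=calibration("wrist");o=ctrl.get_obs();print(o["tool_pos"].round(4));to([.5877,-.2571,.0145],down(.121+np.pi))
E
```

```text
t: 6.05
tool_pos: [0.5883, -0.2584, 0.0196]
tool_rot: [-0.198, 3.133, -0.002]
contact_force: [0.6, 0.2, -0.1]
opening: 0.0428
[ 0.5883 -0.2584  0.0196]
shift mm [0.4 1.3 5. ] turn deg [-0.08  0.11  0.3 ] after turn shift [0.4 1.3 5.1]
```

```bash
python3 -m creep '[[0.5,0,0.001,0.005,0,0,0],[0.3,0,0,0,0,0,0],[0.1,0,0,0,0,0,0],[0,0,0,0,0,0,0],[0,0,0,0,0,0,0],[0,0,0,0,0,0,0],[0,0,0,0,0,0,0],[0,0,0,0,0,0,0]]' 50
```

```text
t: 6.85
tool_pos: [0.5874, -0.257, 0.0135]
tool_rot: [-0.198, 3.135, -0.001]
contact_force: [0.5, 0.8, 1.7]
opening: 0.0115
```

```bash
python3 -m creep '[[0,0,0,-0.01,0,0,0],[0,0,0,-0.03,0,0,0],[0,0,0,-0.04,0,0,0],[0,0,0,-0.045,0,0,0],[0,0,0,-0.045,0,0,0],[0,0,0,-0.045,0,0,0],[0,0,0,-0.02,0,0,0],[0,0,0,0,0,0,0],[0,0,0,0,0,0,0]]'
cat > tgt.py <<'E'
from h import *
import sys
def target(h,p=None):
    p=np.load("pl.npy") if p is None else p
    R=Ro.from_euler("ZY",[p[3],-p[4]]);m=R.as_matrix()
    return p[:3]+m[:,2]*(.0095+h),Ro.from_matrix(np.c_[-m[:,0],m[:,1],-m[:,2]])
if __name__=="__main__":
    P,R=target(float(sys.argv[1]));print(P.round(4),ctrl.get_obs()["q"].round(2));to(P,R)
E
python3 tgt.py .08
```

```text
t: 7.75
tool_pos: [0.5867, -0.2566, 0.2473]
tool_rot: [0.198, -3.134, -0.001]
contact_force: [0.2, 0.1, -1.6]
opening: 0.0112
[0.4682 0.2502 0.2074] [-0.53  0.08  1.56 -0.    1.5  -2.23]
shift mm [ 53.7 517.7  40.2] turn deg [  4.79 -30.65  17.26] after turn shift [199.5 476.9 -72.8]
```

```bash
python3 -m creep '[[0,0.0045,0.0431,0,0,0,0],[0,0.0045,0.0431,0,0,0,0],[0,0.0045,0.0431,0,0,0,0],[0,0.0045,0.0431,0,0,0,0],[0,0.0045,0.0431,0,0,0,0],[0,0.0045,0.0431,0,0,0,0],[0,0.0045,0.0431,0,0,0,0],[0,0.0045,0.0431,0,0,0,0],[0,0.0045,0.0431,0,0,0,0],[0,0.0045,0.0431,0,0,0,0],[0,0.0045,0.0431,0,0,0,0],[0,0.0045,0.0431,0,0,0,0],[0,0,0,0,0.96,-6.13,3.45],[0,0,0,0,0.96,-6.13,3.45],[0,0,0,0,0.96,-6.13,3.45],[0,0,0,0,0.96,-6.13,3.45],[0,0,0,0,0.96,-6.13,3.45],[0,0,0,0,0,0,0],[0,0,0,0,0,0,0]]'
python3 tgt.py .04
python3 - <<'E'
from h import *
import cv2
np.savez("w4.npz",**calibration("wrist"))
im=get_image("wrist");cv2.imwrite("pics/w4.png",im[:,:,::-1])
cv2.imwrite("pics/w4b.png",cv2.resize(im[:,:,::-1],(800,600),interpolation=cv2.INTER_CUBIC))
E
```

```text
t: 9.65
tool_pos: [0.4672, 0.2492, 0.2453]
tool_rot: [0.234, 2.598, -0.069]
contact_force: [-0.2, 0.5, -1.0]
opening: 0.0109
[0.4884 0.2465 0.1731] [ 0.53 -0.44  2.08 -0.38  1.11 -0.76]
shift mm [18.4  1.4 73. ] turn deg [-0.12 -0.23  0.23] after turn shift [18.7  1.2 72.9]
```

View pics/w4b.png

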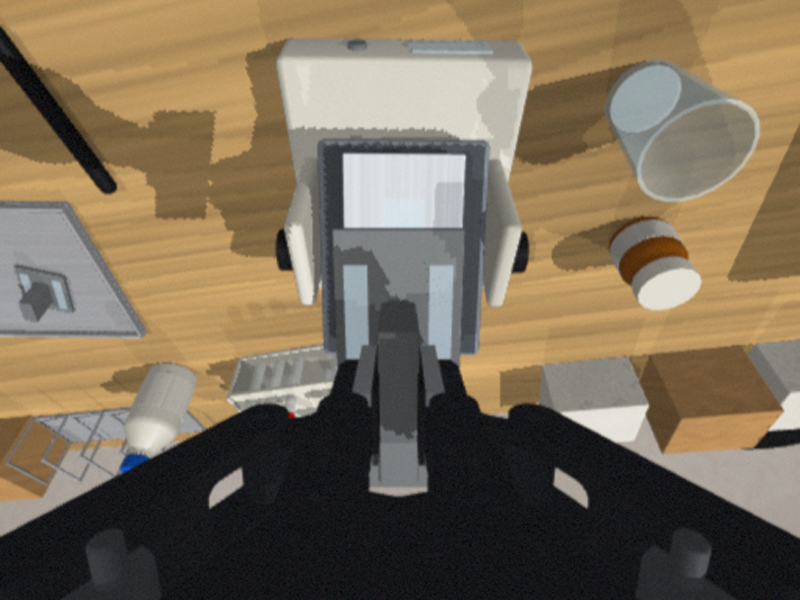

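```bash
python3 - <<'E'
from h import *
k=dict(np.load("w4.npz"));o=ctrl.get_obs();R=Ro.from_rotvec(o["tool_rot"])
for z in(.0045,.0095):
    X=R.apply([[.05,-.022,z],[.05,.022,z]])+o["tool_pos"];print("plate end z",z,(proj(k,X)*1.5625).round(1).tolist())
X=R.apply([[.025,-.006,-.0255],[.025,.006,-.0255],[.025,-.006,.0045],[.025,.006,.0045]])+o["tool_pos"];print("rib end",(proj(k,X)*1.5625).round(1).tolist())
p=np.load("pl.npy");F=Ro.from_euler("ZY",[p[3],-p[4]])
print("platen low edge",(proj(k,F.apply([[-.06,-.035,0],[-.06,.035,0]])+p[:3])*1.5625).round(1).tolist())
E
```

```text
plate end z 0.0045 [[335.1, 232.7], [469.3, 233.0]]
plate end z 0.0095 [[337.2, 230.9], [467.0, 231.1]]
rib end [[381.1, 336.7], [424.3, 336.8], [384.4, 305.9], [419.4, 306.0]]
platen low edge [[341.6, 153.5], [464.8, 154.0]]
```

```bash
python3 -m creep '[[0,0.0093,0.0006,0.02,-0.1,-0.2,0.2],[0,0.0093,0.0006,0.03,0,0,0],[0,0,0,0.025,0,0,0],[0,0,0,0.015,0,0,0],[0,0,0,0.01,0,0,0],[0,0,0,0.004,0,0,0],[0,0,0,0,0,0,0],[0,0,0,0,0,0,0]]'
python3 tgt.py 0
python3 - <<'E'
from h import *
o=ctrl.get_obs();print(Ro.from_rotvec(o["tool_rot"]).inv().apply(o["contact_force"]).round(2),Ro.from_rotvec(o["tool_rot"]).inv().apply(o["wrist_torque"]).round(3))
E
```

```text
t: 10.5
tool_pos: [0.5063, 0.2441, 0.1505]
tool_rot: [0.241, 2.588, -0.062]
contact_force: [-0.2, 0.5, 0.1]
opening: 0.011
[0.5085 0.2428 0.1388] [ 0.47 -0.27  2.12 -0.42  0.89 -0.71]
shift mm [ 4.  -0.9 11.3] turn deg [ 0.12  0.31 -0.2 ] after turn shift [ 3.9 -0.9 11.3]
[ 0.21  0.46 -0.24] [0.036 0.237 0.003]
```

```bash
cat > st.py <<'E'
from h import *
from tgt import target
o=ctrl.get_obs();R=Ro.from_rotvec(o["tool_rot"]).inv();print("F tool",R.apply(o["contact_force"]).round(2),"M",R.apply(o["wrist_torque"]).round(3));to(*target(0))
E
python3 -m creep '[[0,0.004,-0.001,0.004,0.1,0.3,-0.2],[0,0,0,0.002,0,0,0],[0,0,0,0,0,0,0],[0,0,0,0,0,0,0]]'; python3 st.py
python3 -m creep '[[0,0,0,0.002,0,0,0],[0,0,0,0,0,0,0],[0,0,0,0,0,0,0]]'; python3 st.py
python3 -m creep '[[0,0,0,0.002,0,0,0],[0,0,0,0,0,0,0],[0,0,0,0,0,0,0]]'; python3 st.py
```

```text
t: 10.9
tool_pos: [0.5052, 0.2431, 0.1423]
tool_rot: [0.237, 2.595, -0.066]
contact_force: [-0.5, -0.9, -0.1]
opening: 0.0116
F tool [ 0.37 -0.99 -0.1 ] M [-0.007  0.311  0.004]
shift mm [-1.1  0.3  4.7] turn deg [-0.01 -0.04  0.03] after turn shift [-1.1  0.3  4.7]
t: 11.2
tool_pos: [0.5064, 0.243, 0.1409]
tool_rot: [0.237, 2.594, -0.066]
contact_force: [-2.1, 0.3, 1.5]
opening: 0.011
F tool [ 1.04 -0.05 -2.41] M [ 0.029  0.311 -0.015]
shift mm [-0.7  0.2  2.9] turn deg [ 0.   -0.02  0.02] after turn shift [-0.7  0.2  2.9]
t: 11.5
tool_pos: [0.5075, 0.2427, 0.1391]
tool_rot: [0.237, 2.594, -0.066]
contact_force: [-2.6, 0.1, 2.1]
opening: 0.011
F tool [ 1.11 -0.4  -3.1 ] M [-0.022  0.219 -0.002]
shift mm [-0.7  0.2  0.8] turn deg [-0.   -0.01  0.02] after turn shift [-0.7  0.2  0.8]
```

```bash
python3 -m creep '[[0,0,0,0.002,0,0,0],[0,0,0,0,0,0,0],[0,0,0,0,0,0,0]]'; python3 st.py
python3 -m creep '[[0,0,0,0.001,0,0,0],[0,0,0,0,0,0,0],[0,0,0,0,0,0,0]]'; python3 st.py
python3 - <<'E'
from h import *
import cv2
np.savez("w5.npz",**calibration("wrist"))
im=get_image("wrist");cv2.imwrite("pics/w5.png",im[:,:,::-1])
cv2.imwrite("pics/w5b.png",cv2.resize(im[60:260,150:350,::-1],(600,600),interpolation=cv2.INTER_CUBIC))
sc=get_image("scene");cv2.imwrite("pics/s5b.png",cv2.resize(sc[120:230,240:370,::-1],None,fx=5,fy=5,interpolation=cv2.INTER_CUBIC))
E
```

```text
t: 11.8
tool_pos: [0.5086, 0.2426, 0.1374]
tool_rot: [0.237, 2.594, -0.066]
contact_force: [-2.0, 0.8, 2.9]
opening: 0.0111
F tool [ 0.33  0.37 -3.63] M [-0.023  0.147 -0.004]
shift mm [-0.6  0.2 -1.2] turn deg [ 0.01 -0.01  0.02] after turn shift [-0.6  0.2 -1.2]
t: 12.1
tool_pos: [0.509, 0.2425, 0.1366]
tool_rot: [0.237, 2.594, -0.066]
contact_force: [-2.8, 0.4, 3.1]
opening: 0.0109
F tool [ 0.79 -0.15 -4.08] M [-0.075  0.035 -0.053]
shift mm [-0.7  0.2 -2.2] turn deg [ 0.   -0.01  0.03] after turn shift [-0.7  0.2 -2.2]
```

View pics/w5b.png

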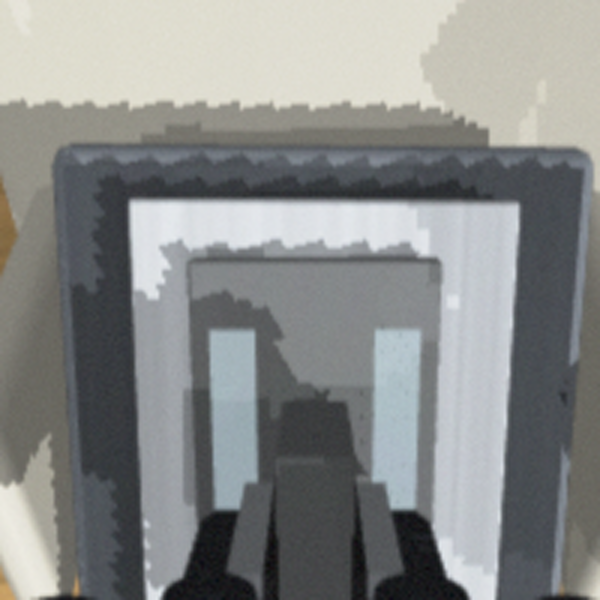

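View pics/s5b.png

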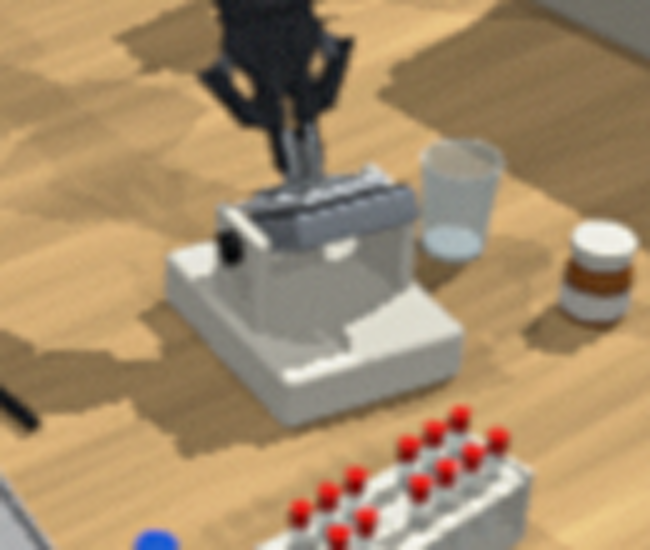

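```bash
python3 - <<'E'
from h import *
k=dict(np.load("w5.npz"));o=ctrl.get_obs();R=Ro.from_rotvec(o["tool_rot"])
g=np.array([0,0,-.0187])
for d in(-.06,0,.06):
    L=np.array([[.05,-.022,.0045],[.05,.022,.0045],[.025,-.006,.0045],[.025,.006,.0045],[.025,-.006,-.0255],[.025,.006,-.0255]])
    X=R.apply(Ro.from_euler("y",d).apply(L-g)+g)+o["tool_pos"]
    print(d,((proj(k,X)-[150,60])*3).round(0).tolist())
p=np.load("pl.npy");F=Ro.from_euler("ZY",[p[3],-p[4]])
for h in(0,-.003,-.006):print("platen low edge",h,((proj(k,F.apply([[-.06,-.035,h],[-.06,.035,h]])+p[:3])-[150,60])*3).round(1).tolist())
import cv2
im=cv2.imread("pics/w5.png");c=cv2.resize(im[130:235,195:310],None,fx=6,fy=5.5,interpolation=cv2.INTER_CUBIC)
c=np.clip(255*(c/255.)**.5,0,255).astype(np.uint8);cv2.imwrite("pics/w5c.png",c)
E
```

```text
-0.06 [[195.0, 264.0], [447.0, 265.0], [287.0, 404.0], [354.0, 404.0], [281.0, 450.0], [363.0, 450.0]]
0 [[192.0, 258.0], [450.0, 258.0], [287.0, 398.0], [354.0, 398.0], [281.0, 456.0], [363.0, 456.0]]
0.06 [[190.0, 252.0], [453.0, 252.0], [287.0, 394.0], [355.0, 394.0], [280.0, 462.0], [364.0, 462.0]]
platen low edge 0 [[118.2, 201.3], [526.4, 201.6]]
platen low edge -0.003 [[122.0, 200.4], [522.3, 200.6]]
platen low edge -0.006 [[125.6, 199.5], [518.4, 199.7]]
```

View pics/w5c.png

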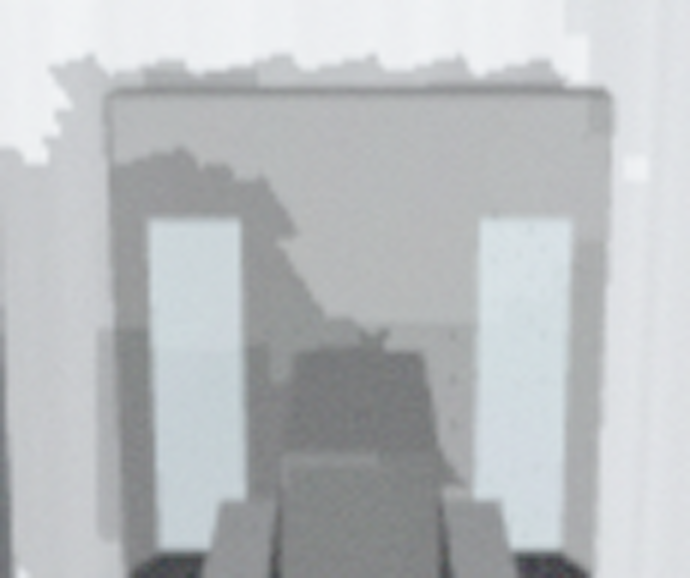

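```bash
cat > st.py <<'E'
from h import *
from tgt import target
F=[];M=[]
for i in range(6):
    get_image("top");o=ctrl.get_obs();R=Ro.from_rotvec(o["tool_rot"]).inv();F.append(R.apply(o["contact_force"]));M.append(R.apply(o["wrist_torque"]))
print("F tool",np.mean(F,0).round(2),"M",np.mean(M,0).round(3),"sd",np.std(F,0).round(2),np.std(M,0).round(3));to(*target(0))
E
python3 st.py
python3 -m creep '[[0,0,0,0,0,-1,0],[0,0,0,0,0,0,0],[0,0,0,0,0,0,0]]'; python3 st.py
```

```text
F tool [-0.01  0.95 -5.45] M [-0.103 -0.041 -0.06 ] sd [0.35 0.53 0.66] [0.026 0.052 0.019]
shift mm [-0.7  0.2 -2.2] turn deg [ 0.   -0.01  0.03] after turn shift [-0.7  0.2 -2.2]
t: 12.8
tool_pos: [0.5087, 0.2423, 0.1362]
tool_rot: [0.235, 2.577, -0.068]
contact_force: [-2.3, 1.7, 4.0]
opening: 0.0111
F tool [ 0.31  0.26 -4.9 ] M [-0.037 -0.029 -0.037] sd [0.4  0.42 0.31] [0.036 0.026 0.026]
shift mm [-1.1  0.4 -2.4] turn deg [-0.03  0.95  0.03] after turn shift [-1.1  0.4 -2.4]
```

```bash
python3 -m creep '[[0,0,0,0,0,-1,0],[0,0,0,0,0,0,0],[0,0,0,0,0,0,0]]'; python3 st.py
```

```text
t: 13.4
tool_pos: [0.5086, 0.2422, 0.1361]
tool_rot: [0.234, 2.56, -0.07]
contact_force: [-1.7, 0.6, 3.8]
opening: 0.0113
F tool [-0.33  0.25 -4.63] M [0.047 0.408 0.001] sd [0.2  0.42 0.45] [0.03  0.032 0.034]
shift mm [-1.3  0.5 -2.4] turn deg [-0.04  1.93  0.02] after turn shift [-1.2  0.5 -2.5]
```

```bash
python3 -m creep '[[0,0,0,0.0005,0,0.6,0],[0,0,0,0,0,0,0],[0,0,0,0,0,0,0]]'; python3 st.py
```

```text
t: 14.0
tool_pos: [0.5089, 0.2422, 0.1355]
tool_rot: [0.235, 2.571, -0.069]
contact_force: [-4.6, 1.4, 3.0]
opening: 0.0111
F tool [ 1.57  0.41 -4.77] M [ 0.079  0.327 -0.004] sd [0.46 0.31 0.62] [0.046 0.031 0.039]
shift mm [-1.4  0.5 -2.9] turn deg [-0.04  1.33  0.03] after turn shift [-1.3  0.5 -3. ]
```

```bash
python3 -m creep '[[0,0,0,0.001,0,0,0],[0,0,0,0,0,0,0],[0,0,0,0,0,0,0],[0,0,0,0,0,0,0]]'; python3 st.py; python3 - <<'E'
from h import *
import cv2
im=get_image("wrist");cv2.imwrite("pics/w6b.png",cv2.resize(im[60:260,150:350,::-1],(600,600),interpolation=cv2.INTER_CUBIC))
o=ctrl.get_obs();print(abs(o["dq"]).max(),o["t"])
E
```

```text
t: 14.7
tool_pos: [0.5094, 0.2421, 0.1347]
tool_rot: [0.235, 2.571, -0.069]
contact_force: [-4.7, 1.2, 3.9]
opening: 0.011
F tool [ 2.29 -0.31 -5.65] M [0.127 0.47  0.008] sd [0.18 0.37 0.4 ] [0.029 0.02  0.028]
shift mm [-1.3  0.5 -3.9] turn deg [-0.03  1.33  0.03] after turn shift [-1.2  0.5 -3.9]
0.002630498984883085 15.05
```

View pics/w6b.png

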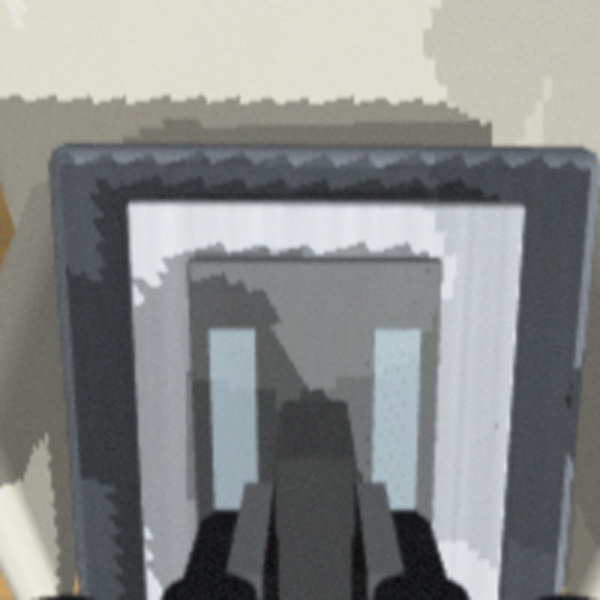

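```bash
python3 -c "
from station import finish_job,ctrl
print(finish_job(),ctrl.get_obs()['contact_force'])"
```

```text
the job is handed in; nothing more can be done
the job is handed in; nothing more can be done
```

The long carrier was picked up by its rib and is now held pressed on the reader's platen, still gripped at 50 N. I handed the job in at about 15 s of the 43 s allowed; no verdict was reported.

**Last checks:**
- **Push:** the force along the tool averaged 5.65 N, which by the spring data puts the platen about 5 mm in, or halfway. The platen joint itself could not be read.
- **Grip and rest:** the finger opening was 11 mm, so the rib was still between the pads, and the arm was still (joint speeds under 0.003 rad/s).
- **Centring:** the wrist picture shows the carrier about 2 mm off across the platen and 1–2 mm up the slope, lengthwise along it.
- **Other things:** I made no contact with anything else on the bench, but did not measure the other objects again at the end.

**What disagreed:**
- **Slope:** the camera fit gave 30.9°, but at that tilt only the uphill end was touching. I tilted further until the contact moment shifted across, ending near 32.2°.
- **Platen height:** contact came about 3 mm sooner than the fitted height of 130.6 mm.
- **Sideways force:** about 2 N sideways along the carrier's length remained from friction, so flushness rests on the moment reading and the picture, not a direct measurement.

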